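Set the copying bridge: counter to 47, index three clicks, clamp

ROBOT

A 6-joint arm with a two-finger parallel gripper is mounted at the origin on the work surface. World frame = base frame: x ahead of the robot, y to its left, z up, the work surface at z = 0. Lengths are in m, angles in rad, forces in N, time in s.
With the tool pointing down it reaches from about 0.35 to 0.775 m from the base axis. Payload 7.3 kg.
Tool frame: the origin (TCP) lies at the very end of the fingers, on their centre line; the grasp point (between the pads) lies 19 mm behind it; z points along the fingers, y is the direction in which the jaws open and shut (so a half turn about z gives the same grasp; the last joint's range is limited). The gripper opens to 92 mm and grips with 3 to 60 N. Pads are 19 mm wide; open, the fingers measure 130 mm over their backs; the gripper's body (75 mm by 190 mm) begins 47 mm behind the grasp point.
Start: joints at [-1.454, 0.342, 1.524, -0, 1.275, -0.146], TCP at [0.136, -0.507, 0.227] pointing down, gripper open.
Joint ranges: [-2.53, 2.53], [-0.77, 2.02], [0.04, 2.7], [-1, 4.14], [0.28, 2.66], [-3.11, 3.11]. Speed limits (rad/s): [2.57, 2.57, 3.14, 3.14, 3.14, 3.14].

INTERFACE

Orientations are given as [roll, pitch, yaw] about the fixed x, y, z axes, in that order (R = Rz(yaw) Ry(pitch) Rx(roll)).
In Python, from cell import robot gives the robot as it stands.
- The arm moves only by the tool apply_moves, never from a script. Its argument "plan" is a list of rows, each an object of numbers: "tx", "ty", "tz": the shift along the tool's x, y, z in m; "yaw": the turn about the tool's z in rad; "grip": the opening, from -1 (shut) to 1 (fully open), so that 0 is half open. In form: [{"tx": .., "ty": .., "tz": .., "yaw": .., "grip": ..}, ...]. A call has 1 to 8 rows; each row is the pose to reach, as a shift and turn from the pose commanded when the call began, along the tool's axes at that moment; what a row does not reach only later rows make up. A row lasts 1/8 s, in which the tool goes at most 62.5 mm and 10.7 degrees, less where a joint would pass 70% of its speed; a pose out of reach is approached as far as the arm can. A call with a gripper value outside its range is refused whole. The fingers move at their own pace and stop on an object; "force" is the grip in N (left out, the last holds). Time passes only in rows, so rows that repeat a pose let the fingers close. It gives the time, the measured TCP pose, the force and the opening at its end, in the units of the state.
- robot.observe(): the state, without advancing time (a new reading comes with each control period).
- robot.read_camera(name): name is "scene" or "side" or "wrist"; returns (picture, depth): 480x640x3 uint8, red, green, blue; 480x640 float32, m along the optical axis (not along the pixel's ray), 0 where there is no reading.
- robot.get_calibration(name): a dict with "camera_matrix" (3x3 intrinsics, pixels), "k1" (the pictures are not rectified: a ray, as slopes to the right and down, at radius r is drawn at 1 + k1 r^2 times it, then the intrinsics apply), "R" (3x3) and "t" (3): a world point X has camera coordinates R X + t. Camera axes: x right, y down, z forward; pixel columns grow to the right and rows downward; lengths in m; the calibration is good to about 2 mm. A picture is of the moment at which its call begins: read the wrist's pose just before it. get_calibration takes no time and is no camera call; for the wrist camera it gives the pose at the moment of the call.
- robot.hand_in(): hands the job in, once; it reports no verdict.
Trained networks look in the newest picture that a camera, given by its name, has taken for a name from the list of things; names that differ only in an ending like _2 or _b are one class to them, and where a whole thing is asked for, a point or a joint stands for the part that bears it (a point fixed in the world has none). Each returns a list of dicts, best first, with "confidence" (0 to 1); they miss things now and then, are a little off and sometimes report something else, mostly with a low value. They report only what shows in the picture. A call takes as long as a camera call. They do not tell look-alikes from the thing itself.
- robot.outline_of(label, camera): "region" (480x640 bool, what is visible of it) and "pixel" ([row, column] in pixels, amid what is visible of it).
- robot.tip_of(label, camera): "pixel" ([row, column] in pixels: a listed point, or the origin of a listed thing).
The state is a dict: "time": time; "qpos": joint angles; "qvel": joint speeds; "joint_efforts": joint torques, N m; "tool_pos": TCP position; "tool_rot": TCP orientation; "contact_force": force on the tool from outside, world axes, zero at the start; "torque": the same for the moment, N m; "opening": finger opening in m.
Only numpy, scipy, OpenCV 4.12 (cv2) and the standard library are available. Lean on these libraries where they do the work, as an engineer would, in place of code of your own. Each camera call takes 0.05 s, during which the arm holds its last target.

TASK

Set the measuring bridge up for the next pass over the plaster rosette. On the green counter roll the left (tens) knurled wheel until 4 stands centred in the window, then the right (units) wheel until 7 does, so it reads 47; then turn the black index knob exactly three clicks clockwise from where it stands, and last throw the red-balled clamp lever fully over, away from the robot. Leave the wheels and knob set, let go of everything, and do not disturb the loose things on the table.

Things in the scene. Friction and masses are not known exactly. Their poses are not given: they have to be found in the camera images.
- counter: Green fixed box, 130 (x) by 170 (y) by 112 mm high; origin at the centre of its underside, x away from the robot, y left (yaw varies). Two knurled brass wheels stand 24 mm out of its top near the left (tens) and right (units) edges. Between them a black-framed window shows the digits on two white drums, tens left, units right, their feet towards -x; red marks show its centre line.
- tens_wheel_axis (a point): Centre of the left wheel, on its axle (along y), 72 mm above the table; axes as the counter's. Wheel: 128 mm in diameter over 24 ridges (16 mm apart), 16 mm wide; exposed from 40 mm above the axle, 50 degrees each way from the top. The window frame, 5 mm high, begins 17 mm inward of the wheel's centre plane. Turns stiffly (0.15 N m, 2.5 N at the rim), stays where left.
- units_wheel_axis (a point): The same for the right (units) wheel, 100 mm to the right (-y of the counter) of the tens wheel.
- tens_wheel (a joint): Angle of the tens wheel, rad: digit N is centred in the window at N x 0.6283 (4 at 2.513). Grows as the wheel's top rolls away from the robot (+x of the counter). Stops just before 0 and just past 9. Starts between digits 0.5 and 3, perhaps between two digits.
- units_wheel (a joint): The same for the units wheel (7 at 4.398). Starts between digits 7.9 and 9.
- indexer: Fixed grey gear block 92 by 92 by 50 mm with the black index knob on top, and behind it (+x) a wooden turntable, diameter 166 mm, its centre 150 mm from the knob, carrying a plaster rosette up to 84 mm above the table. Origin under the knob's axis, on the table. Yaw varies. The turntable follows the knob at a third of its angle.
- knob_grip (a point): Point on the upright axis of the black fluted index knob, 69 mm above the table; the knob is 52 mm in diameter, from 51 to 85 mm above the table, with a white line on its top that points to the red tick (-x of the indexer) at the start. Axes as the indexer's.
- index_knob (a joint): Angle of the index knob, rad, 0 at the start, growing clockwise seen from above. Click stops every 0.4189 (24 degrees, one black tick each); three clicks is 1.257. Between stops it springs to the nearest (about 0.13 N m at most).
- clamp: Fixed grey clamp block 85 by 60 by 45 mm on a 110 by 85 by 10 mm foot; origin at the centre of its underside. Yaw varies.
- lever_pivot (a point): Pivot of the clamp lever, in the clamp block, 55 mm above the table; axes as the clamp's; the pivot axis is y.
- lever_ball (a point): Centre of the red ball, 30 mm in diameter, at the end of the steel lever (12 mm rod), 100 mm from the pivot. At the start it leans 0.5 rad towards the robot side (-x of the clamp).
- clamp_lever (a joint): Lever angle, rad: 0 leaning to -x (open, start), 1.0 leaning to +x (clamped, end stop). Stiff: 0.2 N m, stays where it is left.
- jar: Bystander: amber jar with red cap, 62 mm wide, 95 mm high, upright about 100 mm to the right of the clamp. Origin under its centre.
- cone: Bystander: white plaster cone, 68 mm wide, 90 mm high, about 100 mm to the left of the clamp. Origin under its centre.
- modelling_tool: Bystander: wooden modelling tool 175 mm long lying beyond the clamp. Origin under its middle.
- calipers: Bystander: steel calipers 190 mm long lying beyond the counter. Origin under the middle of the beam.
- mallet: Bystander: hammer 260 mm long at the right. Origin under its middle.
- brush: Bystander: brush 200 mm long at the left. Origin under its middle.
- mug: Bystander: blue mug 80 mm wide, 90 mm high at the left. Origin under its centre.
There are look-alikes about, which are no part of the job. Leave any pink look-alike of the clamp alone.

How it is judged:
By the outcome, as a careful person would: the job done as asked, in the order asked, and still so for the second after the job is handed in, with the robot touching nothing.
It also fails if it takes over 72 s, if anything falls off the work surface, if the arm or the gripper's body presses on something with over 40 N, if the wrist force passes 120 N, or if a joint passes its speed limit or range.

## Working session

There is one attempt and no reset: what is moved stays moved. The work goes in short steps, Python scripts to look and compute and a tool call to move; the robot and the scene stay as the last step left them, time stands still between calls to the robot, and variables do not carry over. Pictures are saved under pics/ and viewed, and the job is handed in when it is done.

Besides the shell and the picture viewer there is one more tool, called after "Emit:" by a JSON object that holds its "op" and its "data". apply_moves: Moves the arm, as the interface text tells. Its arguments: {"type":"object","properties":{"plan":{"type":"array","items":{"type":"object","properties":{"tx":{"type":"number"},"ty":{"type":"number"},"tz":{"type":"number"},"yaw":{"type":"number"},"grip":{"type":"number"}}}},"force":{"type":"number"}},"required":["plan"]}

```bash
mkdir -p pics; ls; cat > h.py <<'E'
import numpy as np, cv2
from cell import robot
def save(img,n): cv2.imwrite('pics/'+n+'.png',cv2.cvtColor(img,cv2.COLOR_RGB2BGR))
def und(cal,px):
    K=np.array(cal['camera_matrix']);k=cal['k1']
    p=np.atleast_2d(np.array(px,float))[:,::-1] # row,col -> u,v
    return cv2.undistortPoints(p.reshape(-1,1,2),K,np.array([k,0,0,0,0])).reshape(-1,2)
def world(cal,px,d):
    s=und(cal,px); d=np.atleast_1d(d)
    c=np.c_[s*d[:,None],d]
    return (c-np.array(cal['t']))@np.array(cal['R'])
def onz(cal,px,z):
    s=und(cal,px); R=np.array(cal['R']);t=np.array(cal['t'])
    r=np.c_[s,np.ones(len(s))]@R; o=-R.T@t
    return o+r*((z-o[2])/r[:,2])[:,None]
def proj(cal,X):
    K=np.array(cal['camera_matrix']);R=np.array(cal['R']);t=np.array(cal['t'])
    p,_=cv2.projectPoints(np.atleast_2d(np.array(X,float)),cv2.Rodrigues(R)[0],t,K,np.array([cal['k1'],0,0,0,0]))
    return p.reshape(-1,2)[:,::-1]
E
python3 - <<'E'
from h import *
for c in ['scene','side']:
    im,d=robot.read_camera(c); save(im,c+'0'); np.savez(c+'0.npz',im=im,d=d)
    for l in ['counter','tens_wheel_axis','units_wheel_axis','indexer','knob_grip','clamp','lever_pivot','lever_ball','jar','cone']:
        cal=robot.get_calibration(c)
        for r in robot.tip_of(l,c)[:3]: print(c,l,np.round(r['pixel']),round(r['confidence'],2))
    cal=robot.get_calibration(c); print(cal)
print(robot.observe())
E
```

```text
pics
scene counter [238. 407.] 0.62
scene tens_wheel_axis [221. 425.] 0.84
scene units_wheel_axis [230. 400.] 0.67
scene indexer [333. 251.] 0.79
scene knob_grip [317. 245.] 0.78
scene knob_grip [252. 341.] 0.2
scene clamp [290. 347.] 0.88
scene clamp [200. 358.] 0.66
scene clamp [282. 270.] 0.57
scene lever_pivot [280. 351.] 0.94
scene lever_pivot [269. 270.] 0.86
scene lever_pivot [186. 357.] 0.67
scene lever_ball [241. 255.] 0.7
scene lever_ball [161. 347.] 0.52
scene jar [301. 316.] 0.86
scene cone [268. 368.] 0.55
{'camera_matrix': array([[438.66505849,   0.        , 326.86302306],
       [  0.        , 438.66505849, 244.82232327],
       [  0.        ,   0.        ,   1.        ]]), 'k1': -0.08109060971567379, 'R': array([[ 0.56505543,  0.82485814, -0.01792773],
       [ 0.62795167, -0.44405899, -0.6391309 ],
       [-0.5351533 ,  0.34988664, -0.76888899]]), 't': array([-0.25530984, -0.19441609,  1.62727367])}
side counter [197. 283.] 0.86
side tens_wheel_axis [173. 279.] 0.83
side units_wheel_axis [189. 288.] 0.58
side indexer [317. 382.] 0.76
side knob_grip [303. 379.] 0.71
s
[... 721 characters left out ...]
-0.4140498 ,  0.23909617,  1.84248116])}
{'time': 1.1, 'qpos': array([-1.45401994e+00,  3.41997721e-01,  1.52410837e+00, -3.54163614e-06,
        1.27545588e+00, -1.46022811e-01]), 'qvel': array([ 0.00120897, -0.00013639,  0.00154266, -0.00076895, -0.00043776,
       -0.00118699]), 'joint_efforts': array([-1.20221907e-04, -4.31144786e+01, -2.44476467e+01,  7.16686738e-02,
        4.82016220e-02, -1.33793409e-05]), 'tool_pos': array([ 0.1363955 , -0.50696983,  0.22673876]), 'tool_rot': array([3.14156279e+00, 7.81666587e-06, 2.62800229e-01]), 'contact_force': array([ 0.4976719 , -0.12671389, -0.15391192]), 'torque': array([ 0.04479597, -0.05872225,  0.00390541]), 'opening': 0.0917459699123377}
```

View pics/scene0.png

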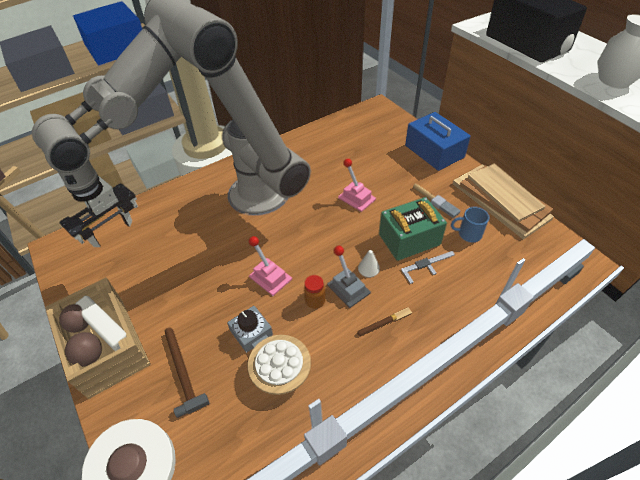

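View pics/side0.png

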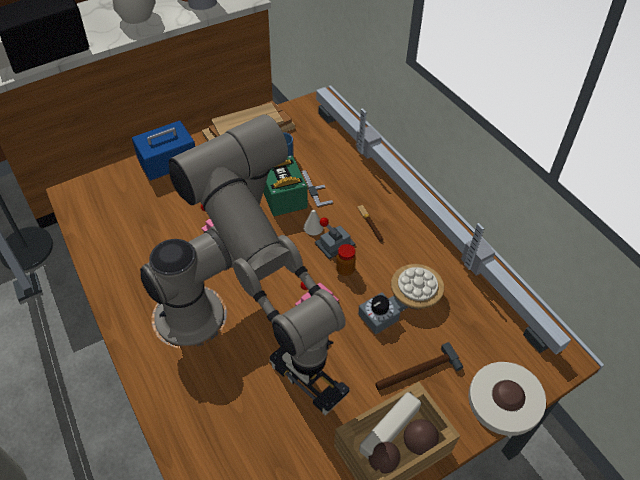

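```bash
cat > fit.py <<'E'
from h import *
def cloud(c,f):
    z=np.load(f); im,d=z['im'],z['d']; cal=robot.get_calibration(c)
    rr,cc=np.nonzero(d>0); W=np.full(d.shape+(3,),np.nan)
    W[rr,cc]=world(cal,np.c_[rr,cc],d[rr,cc]); return im,W
E
python3 - <<'E'
from fit import *
for c in ['scene','side']:
    im,W=cloud(c,c+'0.npz'); hsv=cv2.cvtColor(im,cv2.COLOR_RGB2HSV)
    m=(hsv[...,0]>55)&(hsv[...,0]<85)&(hsv[...,1]>80)
    z=W[...,2]; P=W[m&(z>.09)&(z<.13)]
    P=P[np.abs(P[:,0])<.9]
    print(c,len(P),np.median(P,0)); 
    r=cv2.minAreaRect((P[:,:2]*1000).astype(np.float32)); print(r)
    m2=(z>.04)&(z<.056)&(W[...,0]>.2)&(W[...,0]<.8)&(np.abs(W[...,1])<.5)&(hsv[...,1]<90)
    n,lab,st,ce=cv2.connectedComponentsWithStats(m2.astype(np.uint8))
    for i in range(1,n):
        if st[i,4]>60:
            Q=W[lab==i]; print(st[i,4],np.round(np.median(Q,0),3),cv2.minAreaRect((Q[:,:2]*1000).astype(np.float32)),ce[i])
    cal=robot.get_calibration(c)
    m3=((hsv[...,0]<5)|(hsv[...,0]>175))&(hsv[...,1]>190)&(z>.05)
    n,lab,st,ce=cv2.connectedComponentsWithStats(m3.astype(np.uint8))
    for i in range(1,n):
        if st[i,4]>25: print('red',st[i,4],np.round(np.median(W[lab==i],0),3),ce[i])
E
```

```text
scene 859 [0.52794771 0.29346579 0.11155908]
((497.28662109375, 302.57354736328125), (171.2451629638672, 129.53851318359375), 78.7182846069336)
180 [0.547 0.236 0.049] ((531.9985961914062, 266.0887145996094), (204.185302734375, 95.87720489501953), 42.9085807800293) [407.79444444 241.83333333]
70 [0.525 0.105 0.047] ((519.9445190429688, 112.89825439453125), (42.87498092651367, 32.07133483886719), 62.245140075683594) [368.72857143 262.58571429]
328 [0.555 0.01  0.045] ((540.5662841796875, 18.5672664642334), (85.09085083007812, 60.66287612915039), 4.307308673858643) [348.5152439 283.6554878]
642 [ 0.523 -0.309  0.05 ] ((502.3741455078125, -298.21112060546875), (95.51325225830078, 93.1893310546875), 3.0442702770233154) [249.6682243  328.34267913]
red 43 [0.198 0.262 0.151] [347.41860465 162.02325581]
red 67 [ 0.326 -0.169  0.153] [253.53731343 240.62686567]
red 66 [0.498 0.013 0.152] [338.65151515 250.10606061]
red 219 [ 0.517 -0.087  0.095] [313.68949772 282.89041096]
side 680 [0.48408094 0.25401406 0.11021094]
((492.9125061035156, 297.3584899902344), (176.97402954101562, 130.1065216064453), 78.53890228271484)
245 [0.527 0.01  0.045] ((536.6830444335938, 15.084819793701172), (83.09000396728516, 65.0164566040039), 5.446413993835449) [335.31428571 236.81632653]
443 [ 0.479 -0.321  0.048] ((497.02996826171875, -300.3424072265625), (96.77542114257812, 92.90068054199219), 2.377509593963623) [378.56207675 313.34085779]
red 55 [0.486 0.009 0.151] [323.65454545 221.45454545]
red 209 [ 0.51  -0.091  0.093] [346.25837321 251.56937799]
red 28 [ 0.308 -0.174  0.149] [302.89285714 285.78571429]
```

```bash
cat >> h.py <<'E'
def shift(xyz,yaw=None,o=None):
    o=o or robot.observe(); p=np.array(o['tool_pos']);y=o['tool_rot'][2]
    d=np.array(xyz)-p
    print('now',np.round(p,4),np.round(o['tool_rot'],4),'t',o['time'])
    print('tx %.4f ty %.4f tz %.4f'%(d[0]*np.cos(y)+d[1]*np.sin(y), d[0]*np.sin(y)-d[1]*np.cos(y), -d[2]), 'yaw', None if yaw is None else round(-(yaw-y),4))
E
python3 - <<'E'
from h import *
c=robot.get_calibration('wrist');R=c['R'];t=c['t'];print(c)
o=robot.observe();print('cam pos',-R.T@t,'axis',R[2], 'up',-R[1], 'rel',-R.T@t-o['tool_pos'])
shift([.44,-.29,.32],0.05)
E
```

```text
{'camera_matrix': array([[406.05174906,   0.        , 319.98850826],
       [  0.        , 406.05174906, 240.98209044],
       [  0.        ,   0.        ,   1.        ]]), 'k1': -0.025808022973357117, 'R': array([[ 2.59639113e-01, -9.65705665e-01,  3.14641639e-04],
       [-9.36476144e-01, -2.51700898e-01,  2.44252103e-01],
       [-2.35796444e-01, -6.37120538e-02, -9.69711715e-01]]), 't': array([-0.52546033, -0.03028285,  0.38788257])}
cam pos [ 0.19953222 -0.49034944  0.38369625] axis [-0.23579644 -0.06371205 -0.96971172] up [ 0.93647614  0.2517009  -0.2442521 ] rel [0.06313671 0.01662038 0.15695749]
now [ 0.1364 -0.507   0.2267] [3.1416 0.     0.2628] t 1.1
tx 0.3495 ty -0.1306 tz -0.0933 yaw 0.2128
```

Emit:
{"op": "apply_moves", "data": {"plan": [{"tx":0.35,"ty":-0.13,"tz":-0.093,"yaw":0.21,"grip":0},{"tx":0.35,"ty":-0.13,"tz":-0.093,"yaw":0.21,"grip":0},{"tx":0.35,"ty":-0.13,"tz":-0.093,"yaw":0.21,"grip":0},{"tx":0.35,"ty":-0.13,"tz":-0.093,"yaw":0.21,"grip":0},{"tx":0.35,"ty":-0.13,"tz":-0.093,"yaw":0.21,"grip":0},{"tx":0.35,"ty":-0.13,"tz":-0.093,"yaw":0.21,"grip":0},{"tx":0.35,"ty":-0.13,"tz":-0.093,"yaw":0.21,"grip":0},{"tx":0.35,"ty":-0.13,"tz":-0.093,"yaw":0.21,"grip":0}]}}

```text
time: 2.1
tool_pos: [0.4408, -0.2903, 0.3195]
tool_rot: [3.141, 0.001, 0.055]
contact_force: [0.4, -0.2, -0.4]
opening: 0.0458
```

```bash
python3 - <<'E'
from h import *
im,d=robot.read_camera('wrist'); save(im,'w1'); np.savez('w1.npz',im=im,d=d,cal=robot.get_calibration('wrist'))
shift([.43,.02,.34],0.05)
E
```

```text
now [ 0.44   -0.2909  0.3192] [-3.1415e+00  1.2000e-03  5.2900e-02] t 2.15
tx 0.0065 ty -0.3110 tz -0.0208 yaw 0.0029
```

View pics/w1.png

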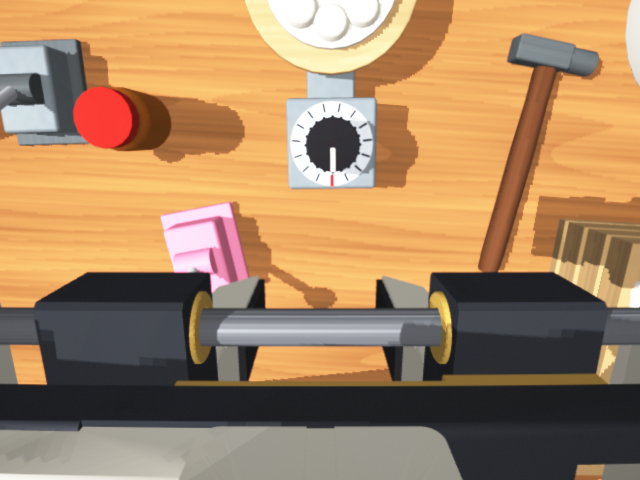

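Emit:
{"op": "apply_moves", "data": {"plan": [{"tx":0.006,"ty":-0.311,"tz":-0.02,"yaw":0},{"tx":0.006,"ty":-0.311,"tz":-0.02,"yaw":0},{"tx":0.006,"ty":-0.311,"tz":-0.02,"yaw":0},{"tx":0.006,"ty":-0.311,"tz":-0.02,"yaw":0},{"tx":0.006,"ty":-0.311,"tz":-0.02,"yaw":0},{"tx":0.006,"ty":-0.311,"tz":-0.02,"yaw":0},{"tx":0.006,"ty":-0.311,"tz":-0.02,"yaw":0}]}}

```text
schema error: expected keys tx, ty, tz, yaw, grip
```

```bash
python3 - <<'E'
from h import *
im,d=robot.read_camera('wrist'); save(im,'w2'); np.savez('w2.npz',im=im,d=d,cal=robot.get_calibration('wrist'))
shift([.41,.295,.30],-.197)
E
```

```text
now [ 0.4395 -0.2913  0.3192] [-3.1413e+00  1.3000e-03  5.1700e-02] t 2.2
tx 0.0008 ty -0.5870 tz 0.0192 yaw 0.2487
```

View pics/w2.png

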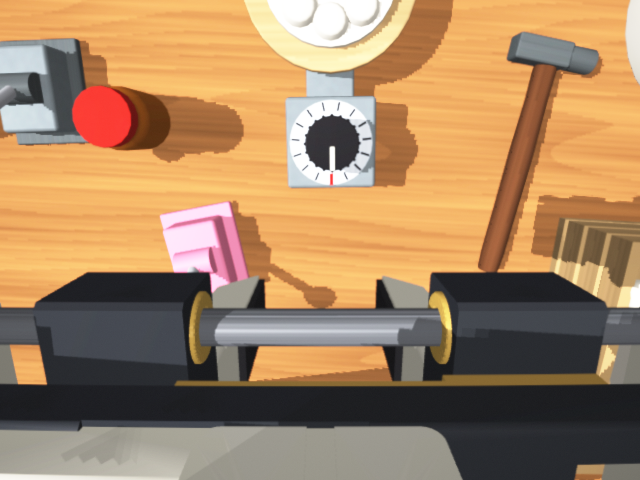

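Emit:
{"op": "apply_moves", "data": {"plan": [{"tx":0.025,"ty":-0.311,"tz":-0.02,"yaw":0,"grip":0},{"tx":0.025,"ty":-0.311,"tz":-0.02,"yaw":0,"grip":0},{"tx":0.025,"ty":-0.311,"tz":-0.02,"yaw":0,"grip":0},{"tx":0.025,"ty":-0.311,"tz":-0.02,"yaw":0,"grip":0},{"tx":0.025,"ty":-0.311,"tz":-0.02,"yaw":0,"grip":0},{"tx":0.025,"ty":-0.311,"tz":-0.02,"yaw":0,"grip":0},{"tx":0.025,"ty":-0.311,"tz":-0.02,"yaw":0,"grip":0}]}}

```text
time: 3.08
tool_pos: [0.4489, 0.02, 0.3394]
tool_rot: [3.141, 0.001, 0.052]
contact_force: [0.3, -1.0, -0.0]
opening: 0.0458
```

```bash
python3 - <<'E'
from h import *
im,d=robot.read_camera('wrist'); save(im,'w3'); np.savez('w3.npz',im=im,d=d,cal=robot.get_calibration('wrist'))
shift([.41,.317,.30],-.197)
E
```

```text
now [0.449  0.0195 0.3394] [3.1409e+00 7.0000e-04 5.0300e-02] t 3.125
tx -0.0240 ty -0.2990 tz 0.0394 yaw 0.2473
```

View pics/w3.png

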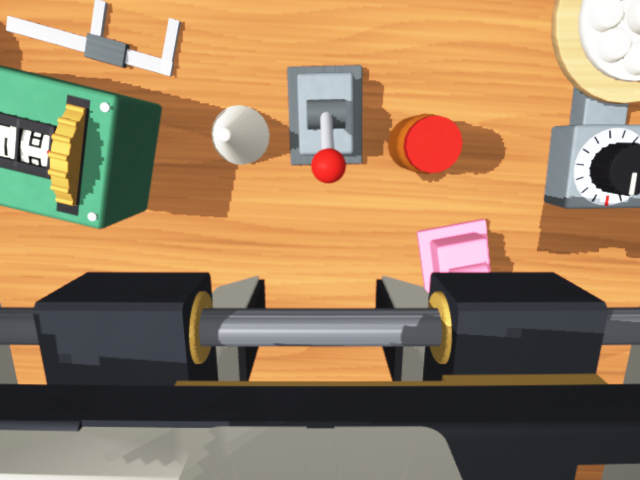

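Emit:
{"op": "apply_moves", "data": {"plan": [{"tx":-0.024,"ty":-0.299,"tz":0.03,"yaw":0.247,"grip":0},{"tx":-0.024,"ty":-0.299,"tz":0.03,"yaw":0.247,"grip":0},{"tx":-0.024,"ty":-0.299,"tz":0.03,"yaw":0.247,"grip":0},{"tx":-0.024,"ty":-0.299,"tz":0.03,"yaw":0.247,"grip":0},{"tx":-0.024,"ty":-0.299,"tz":0.03,"yaw":0.247,"grip":0},{"tx":-0.024,"ty":-0.299,"tz":0.03,"yaw":0.247,"grip":0},{"tx":-0.024,"ty":-0.299,"tz":0.03,"yaw":0.247,"grip":0}]}}

```text
time: 4.0
tool_pos: [0.4104, 0.3169, 0.3092]
tool_rot: [3.14, 0.0, -0.196]
contact_force: [0.1, 0.4, 0.2]
opening: 0.0458
```

```bash
python3 - <<'E'
from h import *
im,d=robot.read_camera('wrist'); save(im,'w4'); np.savez('w4.npz',im=im,d=d,cal=robot.get_calibration('wrist'))
print([ (r['pixel'],r['confidence']) for r in robot.tip_of('tens_wheel_axis','wrist')],[ (r['pixel'],r['confidence']) for r in robot.tip_of('units_wheel_axis','wrist')])
print(robot.observe()['time'])
E
```

```text
[] []
4.15
```

View pics/w4.png

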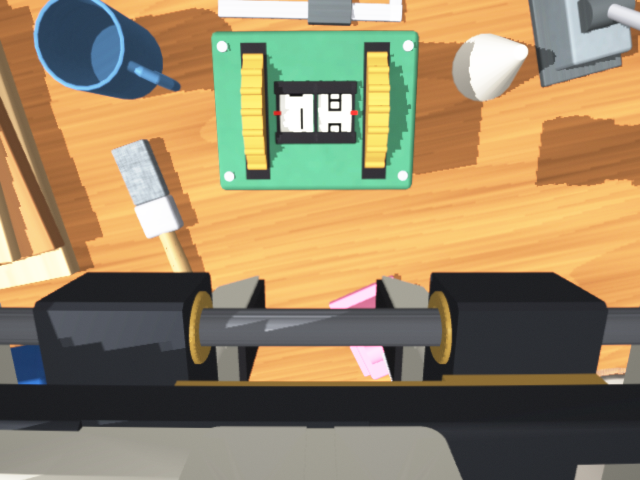

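```bash
cat > ctr.py <<'E'
from h import *
import sys
def ana(f):
    z=np.load(f,allow_pickle=True); im,d,cal=z['im'],z['d'],z['cal'].item()
    hsv=cv2.cvtColor(im,cv2.COLOR_RGB2HSV)
    rr,cc=np.nonzero(d>0); W=np.full(d.shape+(3,),np.nan); W[rr,cc]=world(cal,np.c_[rr,cc],d[rr,cc])
    Z=W[...,2]
    g=(hsv[...,0]>55)&(hsv[...,0]<85)&(hsv[...,1]>80)&(Z>.09)&(Z<.125)
    P=W[g]; r=cv2.minAreaRect((P[:,:2]*1000).astype(np.float32)); print('green',r,np.median(P[:,2]))
    y=(hsv[...,0]>15)&(hsv[...,0]<32)&(hsv[...,1]>100)&(Z>.112)&(Z<.15)
    n,lab,st,ce=cv2.connectedComponentsWithStats(y.astype(np.uint8))
    for i in range(1,n):
        if st[i,4]>200:
            Q=W[lab==i]; print('wheel',st[i,4],ce[i],cv2.minAreaRect((Q[:,:2]*1000).astype(np.float32)),'zmax',np.percentile(Q[:,2],[50,98]))
    return im
if __name__=='__main__':
    im=ana(sys.argv[1]); c=im[60:165,225:405]; c=cv2.resize(c,None,fx=4,fy=4,interpolation=cv2.INTER_CUBIC); save(c,sys.argv[1][:-4]+'c')
E
python3 ctr.py w4.npz
```

```text
green ((496.46728515625, 302.9261474609375), (168.47146606445312, 127.57818603515625), 79.0038070678711) 0.11129335696111893
wheel 2616 [376.15061162 109.02599388] ((487.3962097167969, 252.38638305664062), (20.275211334228516, 93.76798248291016), 78.86686706542969) zmax [0.12776071 0.13513852]
wheel 2622 [253.75514874 110.84324943] ((506.3909912109375, 352.67779541015625), (18.07791519165039, 92.9925308227539), 78.95698547363281) zmax [0.12755606 0.13522661]
```

View pics/w4c.png

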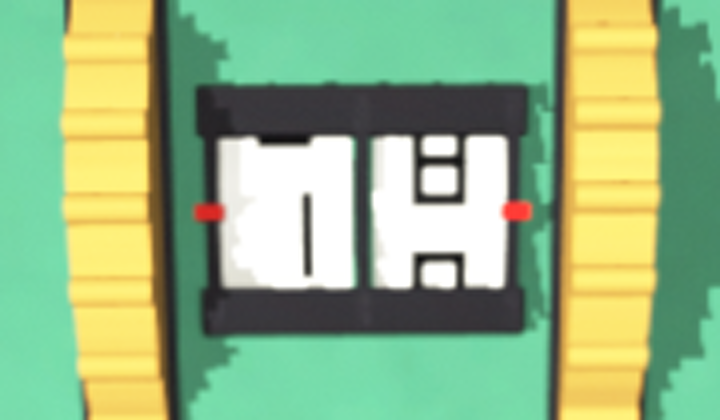

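```bash
python3 - <<'E'
from h import *
shift([.4807,.3572,.121],-.193)
E
```

```text
now [0.4104 0.3168 0.3099] [ 3.1414e+00 -4.0000e-04 -1.9750e-01] t 4.15
tx 0.0610 ty -0.0534 tz 0.1889 yaw -0.0045
```

Emit:
{"op": "apply_moves", "data": {"plan": [{"tx":0.061,"ty":-0.053,"tz":0.05,"yaw":-0.004,"grip":-0.13},{"tx":0.061,"ty":-0.053,"tz":0.11,"yaw":-0.004,"grip":-0.13},{"tx":0.061,"ty":-0.053,"tz":0.15,"yaw":-0.004,"grip":-0.13},{"tx":0.061,"ty":-0.053,"tz":0.15,"yaw":-0.004,"grip":-0.13}]}}

```text
time: 4.65
tool_pos: [0.478, 0.3562, 0.1556]
tool_rot: [3.135, 0.008, -0.193]
contact_force: [-0.5, 0.1, 0.6]
opening: 0.0401
```

```bash
python3 - <<'E'
from h import *
im,d=robot.read_camera('wrist'); save(im,'w5'); np.savez('w5.npz',im=im,d=d,cal=robot.get_calibration('wrist'))
shift([.4807,.3572,.121],-.193)
E
```

```text
now [0.4796 0.3575 0.1592] [ 3.1394e+00  2.3000e-03 -1.9200e-01] t 4.7
tx 0.0012 ty 0.0000 tz 0.0382 yaw 0.001
```

View pics/w5.png

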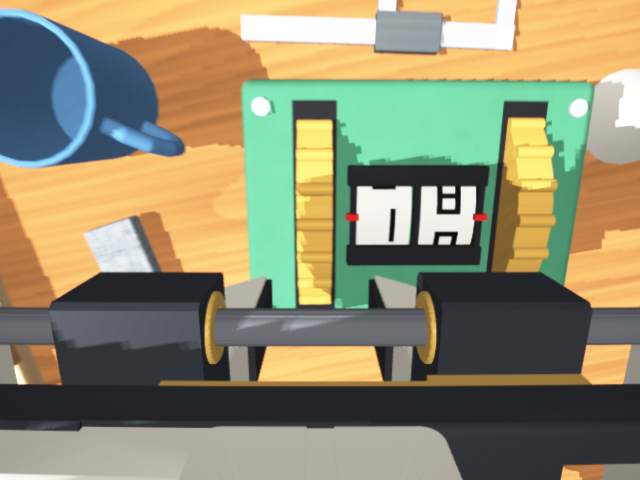

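Emit:
{"op": "apply_moves", "data": {"plan": [{"tx":0.001,"ty":0,"tz":0.03,"yaw":0.001,"grip":-0.13},{"tx":0.001,"ty":0,"tz":0.038,"yaw":0.001,"grip":-0.13},{"tx":0.001,"ty":0,"tz":0.038,"yaw":0.001,"grip":-0.13},{"tx":0.001,"ty":0,"tz":0.038,"yaw":0.001,"grip":-1},{"tx":0.001,"ty":0,"tz":0.038,"yaw":0.001,"grip":-1},{"tx":0.001,"ty":0,"tz":0.038,"yaw":0.001,"grip":-1},{"tx":0.001,"ty":0,"tz":0.038,"yaw":0.001,"grip":-1}], "force": 15}}

```text
time: 5.58
tool_pos: [0.4804, 0.3579, 0.1222]
tool_rot: [3.14, -0.0, -0.191]
contact_force: [-2.9, -5.5, 5.4]
opening: 0.0159
```

Emit:
{"op": "apply_moves", "data": {"plan": [{"tx":0.01,"ty":0,"tz":0,"yaw":0,"grip":-1},{"tx":0.02,"ty":0,"tz":0,"yaw":0,"grip":-1},{"tx":0.03,"ty":0,"tz":0,"yaw":0,"grip":-1},{"tx":0.04,"ty":0,"tz":0,"yaw":0,"grip":-1},{"tx":0.05,"ty":0,"tz":0,"yaw":0,"grip":-1},{"tx":0.05,"ty":0,"tz":0,"yaw":0,"grip":-1}]}}

```text
time: 6.32
tool_pos: [0.5275, 0.3487, 0.1193]
tool_rot: [3.138, 0.006, -0.191]
contact_force: [-3.8, 1.0, -7.2]
opening: 0.0157
```

```bash
python3 - <<'E'
from h import *
im,d=robot.read_camera('wrist'); save(im,'w6'); np.savez('w6.npz',im=im,d=d,cal=robot.get_calibration('wrist'))
shift([.4807,.3572,.121],-.193)
im,d=robot.read_camera('scene');save(im[180:270,370:460].repeat(6,0).repeat(6,1),'s6')
E
```

```text
now [0.5275 0.3487 0.1193] [ 3.1383  0.0055 -0.1912] t 6.375
tx -0.0475 ty 0.0006 tz -0.0017 yaw 0.0018
```

View pics/w6.png

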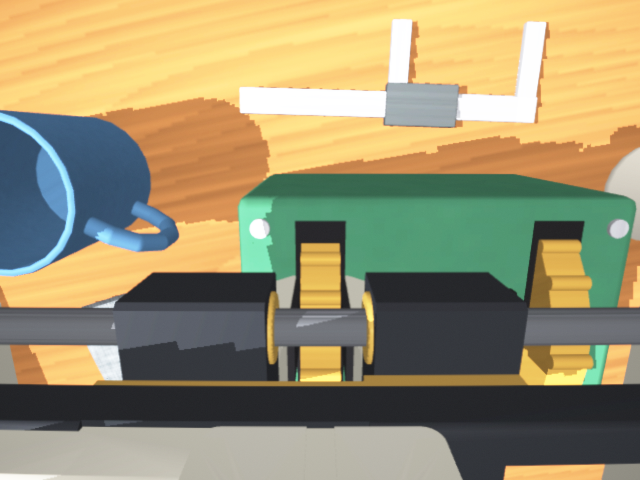

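View pics/s6.png

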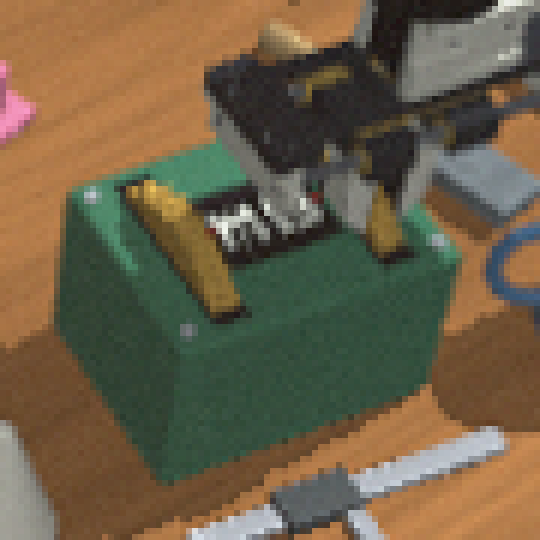

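Emit:
{"op": "apply_moves", "data": {"plan": [{"tx":0,"ty":0,"tz":0,"yaw":0,"grip":-0.13},{"tx":0,"ty":0,"tz":0,"yaw":0,"grip":-0.13},{"tx":0,"ty":0,"tz":-0.02,"yaw":0,"grip":-0.13},{"tx":-0.05,"ty":0,"tz":-0.038,"yaw":0,"grip":-0.13},{"tx":-0.05,"ty":0,"tz":-0.038,"yaw":0,"grip":-0.13},{"tx":-0.05,"ty":0,"tz":-0.038,"yaw":0,"grip":-0.13}]}}

```text
time: 7.18
tool_pos: [0.4814, 0.359, 0.1607]
tool_rot: [-3.14, -0.003, -0.191]
contact_force: [-0.3, 0.3, 1.1]
opening: 0.0401
```

```bash
python3 - <<'E'
from h import *
im,d=robot.read_camera('wrist'); save(im,'w7'); np.savez('w7.npz',im=im,d=d,cal=robot.get_calibration('wrist'))
shift([.4807,.3572,.121],-.193)
save(cv2.resize(im[80:300,240:560],None,fx=2.4,fy=2.4),'w7c')
E
```

```text
now [0.4815 0.3587 0.1601] [-3.1407e+00 -1.7000e-03 -1.9140e-01] t 7.225
tx -0.0005 ty 0.0017 tz 0.0391 yaw 0.0016
```

View pics/w7c.png

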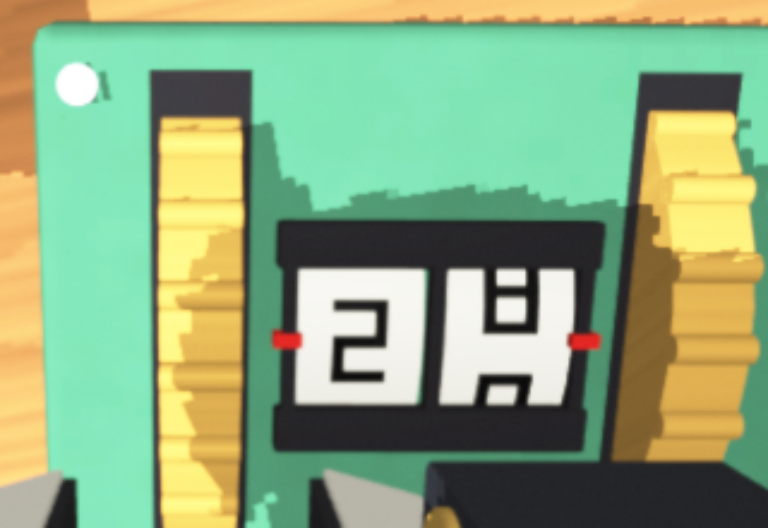

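Emit:
{"op": "apply_moves", "data": {"plan": [{"tx":0.005,"ty":0.001,"tz":0.03,"yaw":0.001,"grip":-0.13},{"tx":0.005,"ty":0.001,"tz":0.039,"yaw":0.001,"grip":-0.13},{"tx":0.005,"ty":0.001,"tz":0.039,"yaw":0.001,"grip":-0.13},{"tx":0.005,"ty":0.001,"tz":0.039,"yaw":0.001,"grip":-1},{"tx":0.005,"ty":0.001,"tz":0.039,"yaw":0.001,"grip":-1},{"tx":0.005,"ty":0.001,"tz":0.039,"yaw":0.001,"grip":-1},{"tx":0.005,"ty":0.001,"tz":0.039,"yaw":0.001,"grip":-1}]}}

```text
time: 8.1
tool_pos: [0.4854, 0.3569, 0.1213]
tool_rot: [-3.141, -0.001, -0.192]
contact_force: [-1.3, -0.8, 2.6]
opening: 0.0157
```

Emit:
{"op": "apply_moves", "data": {"plan": [{"tx":0.01,"ty":0,"tz":0,"yaw":0,"grip":-1},{"tx":0.02,"ty":0,"tz":0,"yaw":0,"grip":-1},{"tx":0.03,"ty":0,"tz":0,"yaw":0,"grip":-1},{"tx":0.042,"ty":0,"tz":0,"yaw":0,"grip":-1},{"tx":0.042,"ty":0,"tz":0,"yaw":0,"grip":-1},{"tx":0.042,"ty":0,"tz":0,"yaw":0,"grip":-0.13},{"tx":0.042,"ty":0,"tz":0,"yaw":0,"grip":-0.13},{"tx":0.042,"ty":0,"tz":-0.03,"yaw":0,"grip":-0.13}]}}

```text
time: 9.1
tool_pos: [0.5254, 0.3479, 0.1491]
tool_rot: [3.138, 0.003, -0.192]
contact_force: [-0.0, -0.3, 0.3]
opening: 0.038
```

Emit:
{"op": "apply_moves", "data": {"plan": [{"tx":-0.047,"ty":0,"tz":-0.01,"yaw":0,"grip":-0.13},{"tx":-0.047,"ty":0,"tz":-0.01,"yaw":0,"grip":-0.13},{"tx":-0.047,"ty":0,"tz":-0.01,"yaw":0,"grip":-0.13}]}}

```text
time: 9.48
tool_pos: [0.4808, 0.3577, 0.1612]
tool_rot: [-3.141, -0.001, -0.192]
contact_force: [0.1, -0.2, -0.6]
opening: 0.04
```

```bash
python3 - <<'E'
from h import *
im,d=robot.read_camera('wrist'); save(im,'w8'); np.savez('w8.npz',im=im,d=d,cal=robot.get_calibration('wrist'))
shift([.4807,.3572,.121],-.193)
save(cv2.resize(im[80:300,240:560],None,fx=2.4,fy=2.4),'w8c')
E
```

```text
now [0.481  0.3576 0.1608] [-3.1415e+00 -9.0000e-04 -1.9240e-01] t 9.525
tx -0.0002 ty 0.0004 tz 0.0398 yaw 0.0006
```

View pics/w8c.png

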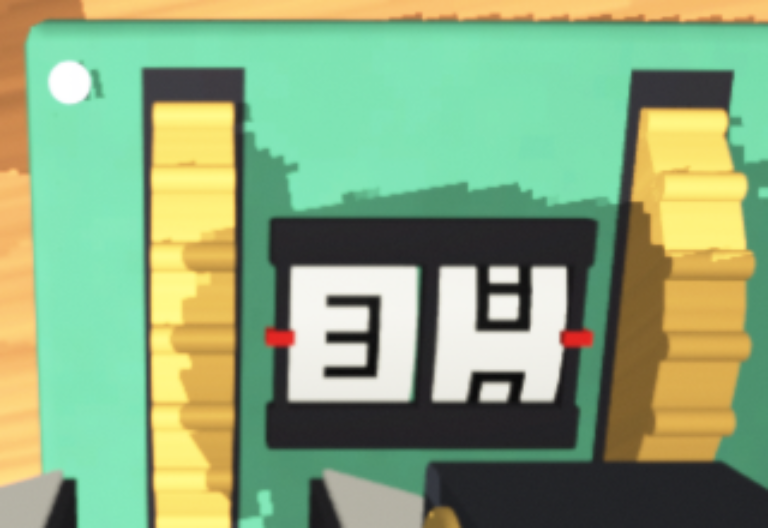

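Emit:
{"op": "apply_moves", "data": {"plan": [{"tx":0.005,"ty":0,"tz":0.03,"yaw":0.001,"grip":-0.13},{"tx":0.005,"ty":0,"tz":0.039,"yaw":0.001,"grip":-0.13},{"tx":0.005,"ty":0,"tz":0.039,"yaw":0.001,"grip":-0.13},{"tx":0.005,"ty":0,"tz":0.039,"yaw":0.001,"grip":-1},{"tx":0.005,"ty":0,"tz":0.039,"yaw":0.001,"grip":-1},{"tx":0.005,"ty":0,"tz":0.039,"yaw":0.001,"grip":-1},{"tx":0.005,"ty":0,"tz":0.039,"yaw":0.001,"grip":-1}]}}

```text
time: 10.4
tool_pos: [0.4854, 0.3569, 0.1223]
tool_rot: [-3.141, -0.001, -0.193]
contact_force: [0.3, -0.2, 2.6]
opening: 0.0158
```

Emit:
{"op": "apply_moves", "data": {"plan": [{"tx":0.01,"ty":0,"tz":0,"yaw":0,"grip":-1},{"tx":0.02,"ty":0,"tz":0,"yaw":0,"grip":-1},{"tx":0.03,"ty":0,"tz":0,"yaw":0,"grip":-1},{"tx":0.0415,"ty":0,"tz":0,"yaw":0,"grip":-1},{"tx":0.0415,"ty":0,"tz":0,"yaw":0,"grip":-1},{"tx":0.0415,"ty":0,"tz":0,"yaw":0,"grip":-0.13},{"tx":0.0415,"ty":0,"tz":0,"yaw":0,"grip":-0.13},{"tx":0.0415,"ty":0,"tz":-0.03,"yaw":0,"grip":-0.13}]}}

```text
time: 11.4
tool_pos: [0.5249, 0.3479, 0.15]
tool_rot: [3.138, 0.003, -0.193]
contact_force: [0.2, 0.2, 0.0]
opening: 0.0386
```

Emit:
{"op": "apply_moves", "data": {"plan": [{"tx":-0.047,"ty":0,"tz":-0.01,"yaw":0,"grip":-0.13},{"tx":-0.047,"ty":0,"tz":-0.01,"yaw":0,"grip":-0.13},{"tx":-0.047,"ty":0,"tz":-0.01,"yaw":0,"grip":-0.13}]}}

```text
time: 11.78
tool_pos: [0.4803, 0.3578, 0.1621]
tool_rot: [-3.141, -0.001, -0.193]
contact_force: [0.1, 0.0, 0.0]
opening: 0.0399
```

```bash
python3 - <<'E'
from h import *
im,d=robot.read_camera('wrist'); save(im,'w9'); np.savez('w9.npz',im=im,d=d,cal=robot.get_calibration('wrist'))
# units wheel, start at +24 along counter x
e=np.array([.9814,-.1918]); p=np.array([.4871,.2533])+.024*e
shift([*p,.121],-.193)
save(cv2.resize(im[80:300,240:560],None,fx=2.4,fy=2.4),'w9c')
E
```

```text
now [0.4805 0.3577 0.1618] [-3.1414e+00 -9.0000e-04 -1.9340e-01] t 11.825
tx 0.0505 ty 0.1012 tz 0.0408 yaw -0.0004
```

View pics/w9c.png

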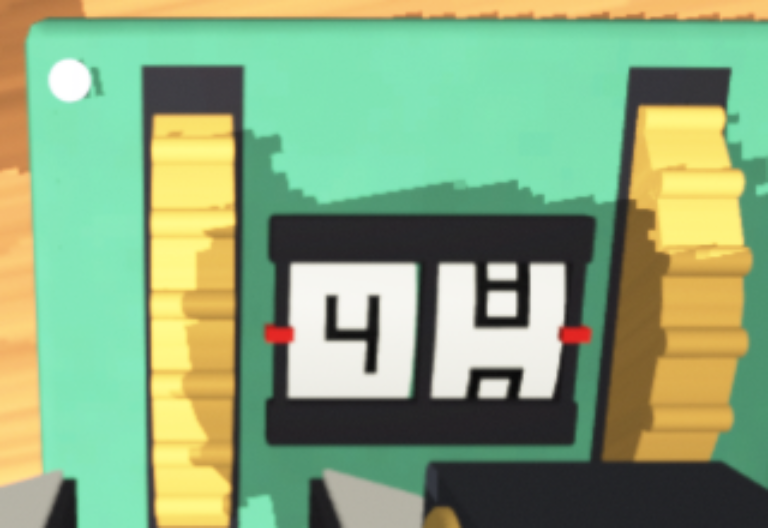

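Emit:
{"op": "apply_moves", "data": {"plan": [{"tx":0.047,"ty":0.06,"tz":0,"yaw":0,"grip":-0.13},{"tx":0.047,"ty":0.101,"tz":0,"yaw":0,"grip":-0.13},{"tx":0.047,"ty":0.101,"tz":0,"yaw":0,"grip":-0.13},{"tx":0.047,"ty":0.101,"tz":0,"yaw":0,"grip":-0.13}]}}

```text
time: 12.32
tool_pos: [0.5073, 0.2495, 0.1615]
tool_rot: [-3.141, -0.0, -0.195]
contact_force: [-0.3, 0.4, -0.0]
opening: 0.04
```

```bash
python3 - <<'E'
from h import *
im,d=robot.read_camera('wrist'); save(im,'w10')
e=np.array([.9814,-.1918]); p=np.array([.4871,.2533])+.0205*e
shift([*p,.121],-.193)
E
```

```text
now [0.507  0.2501 0.1615] [-3.1414e+00 -1.0000e-04 -1.9340e-01] t 12.375
tx 0.0003 ty 0.0007 tz 0.0405 yaw -0.0004
```

View pics/w10.png

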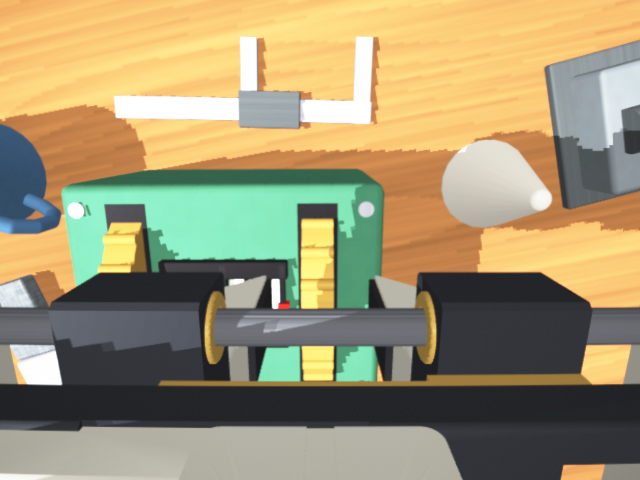

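Emit:
{"op": "apply_moves", "data": {"plan": [{"tx":0,"ty":0.001,"tz":0.03,"yaw":0,"grip":-0.13},{"tx":0,"ty":0.001,"tz":0.0395,"yaw":0,"grip":-0.13},{"tx":0,"ty":0.001,"tz":0.0395,"yaw":0,"grip":-0.13},{"tx":0,"ty":0.001,"tz":0.0395,"yaw":0,"grip":-1},{"tx":0,"ty":0.001,"tz":0.0395,"yaw":0,"grip":-1},{"tx":0,"ty":0.001,"tz":0.0395,"yaw":0,"grip":-1},{"tx":0,"ty":0.001,"tz":0.0395,"yaw":0,"grip":-1}]}}

```text
time: 13.25
tool_pos: [0.5071, 0.2508, 0.1229]
tool_rot: [-3.137, -0.002, -0.193]
contact_force: [1.3, 8.0, -1.7]
opening: 0.0154
```

Emit:
{"op": "apply_moves", "data": {"plan": [{"tx":-0.01,"ty":0,"tz":0,"yaw":0,"grip":-1},{"tx":-0.02,"ty":0,"tz":0,"yaw":0,"grip":-1},{"tx":-0.03,"ty":0,"tz":0,"yaw":0,"grip":-1},{"tx":-0.041,"ty":0,"tz":0,"yaw":0,"grip":-1},{"tx":-0.041,"ty":0,"tz":0,"yaw":0,"grip":-1},{"tx":-0.041,"ty":0,"tz":0,"yaw":0,"grip":-0.13},{"tx":-0.041,"ty":0,"tz":0,"yaw":0,"grip":-0.13},{"tx":-0.041,"ty":0,"tz":-0.04,"yaw":0,"grip":-0.13}]}}

```text
time: 14.25
tool_pos: [0.4643, 0.2556, 0.1602]
tool_rot: [3.138, 0.006, -0.194]
contact_force: [-0.0, 0.8, 0.6]
opening: 0.0385
```

```bash
python3 - <<'E'
from h import *
im,d=robot.read_camera('wrist'); save(im,'w11')
e=np.array([.9814,-.1918]); p=np.array([.4871,.2533])+.0085*e
shift([*p,.121],-.193)
save(cv2.resize(im[80:300,80:400],None,fx=2.4,fy=2.4),'w11c')
E
```

```text
now [0.4677 0.257  0.1671] [-3.1392 -0.0044 -0.1934] t 14.3
tx 0.0282 ty -0.0001 tz 0.0461 yaw -0.0004
```

View pics/w11c.png

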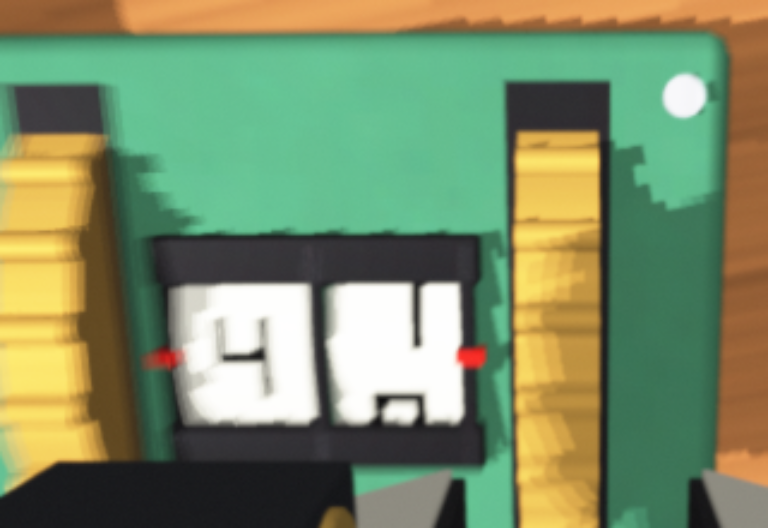

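Emit:
{"op": "apply_moves", "data": {"plan": [{"tx":0.0275,"ty":0,"tz":0.02,"yaw":0,"grip":-0.13},{"tx":0.0275,"ty":0,"tz":0.045,"yaw":0,"grip":-0.13},{"tx":0.0275,"ty":0,"tz":0.045,"yaw":0,"grip":-0.13},{"tx":0.0275,"ty":0,"tz":0.045,"yaw":0,"grip":-0.13}]}}

```text
time: 14.8
tool_pos: [0.4933, 0.2514, 0.1179]
tool_rot: [-3.141, -0.001, -0.193]
contact_force: [-0.1, 0.4, -0.2]
opening: 0.0402
```

```bash
python3 - <<'E'
from h import *
e=np.array([.9814,-.1918]); p=np.array([.4871,.2533])+.0075*e
shift([*p,.121],-.193)
E
```

```text
now [0.4933 0.2514 0.1179] [-3.1413e+00 -5.0000e-04 -1.9320e-01] t 14.8
tx 0.0011 ty -0.0007 tz -0.0031 yaw -0.0002
```

Emit:
{"op": "apply_moves", "data": {"plan": [{"tx":0.001,"ty":-0.001,"tz":-0.003,"yaw":0,"grip":-0.13},{"tx":0.001,"ty":-0.001,"tz":-0.003,"yaw":0,"grip":-1},{"tx":0.001,"ty":-0.001,"tz":-0.003,"yaw":0,"grip":-1},{"tx":0.001,"ty":-0.001,"tz":-0.003,"yaw":0,"grip":-1},{"tx":0.001,"ty":-0.001,"tz":-0.003,"yaw":0,"grip":-1}]}}

```text
time: 15.42
tool_pos: [0.4945, 0.2532, 0.1204]
tool_rot: [-3.139, -0.0, -0.193]
contact_force: [0.4, 5.0, 0.0]
opening: 0.0159
```

Emit:
{"op": "apply_moves", "data": {"plan": [{"tx":-0.007,"ty":0,"tz":0,"yaw":0,"grip":-1},{"tx":-0.015,"ty":0,"tz":0,"yaw":0,"grip":-1},{"tx":-0.015,"ty":0,"tz":0,"yaw":0,"grip":-1},{"tx":-0.015,"ty":0,"tz":0,"yaw":0,"grip":-0.13},{"tx":-0.015,"ty":0,"tz":0,"yaw":0,"grip":-0.13},{"tx":-0.03,"ty":0,"tz":-0.04,"yaw":0,"grip":-0.13},{"tx":-0.03,"ty":0,"tz":-0.04,"yaw":0,"grip":-0.13},{"tx":-0.03,"ty":0,"tz":-0.04,"yaw":0,"grip":-0.13}]}}

```text
time: 16.42
tool_pos: [0.4646, 0.2576, 0.1598]
tool_rot: [3.141, 0.0, -0.193]
contact_force: [-0.2, 0.2, -0.1]
opening: 0.0399
```

```bash
python3 - <<'E'
from h import *
im,d=robot.read_camera('wrist'); save(im,'w12'); np.savez('w12.npz',im=im,d=d,cal=robot.get_calibration('wrist'))
e=np.array([.9814,-.1918]); p=np.array([.4871,.2533])
shift([*p,.121],-.193)
save(cv2.resize(im[80:300,80:400],None,fx=2.4,fy=2.4),'w12c')
E
```

```text
now [0.4645 0.2575 0.1593] [ 3.1405e+00  1.3000e-03 -1.9330e-01] t 16.475
tx 0.0230 ty -0.0002 tz 0.0383 yaw -0.0003
```

View pics/w12c.png

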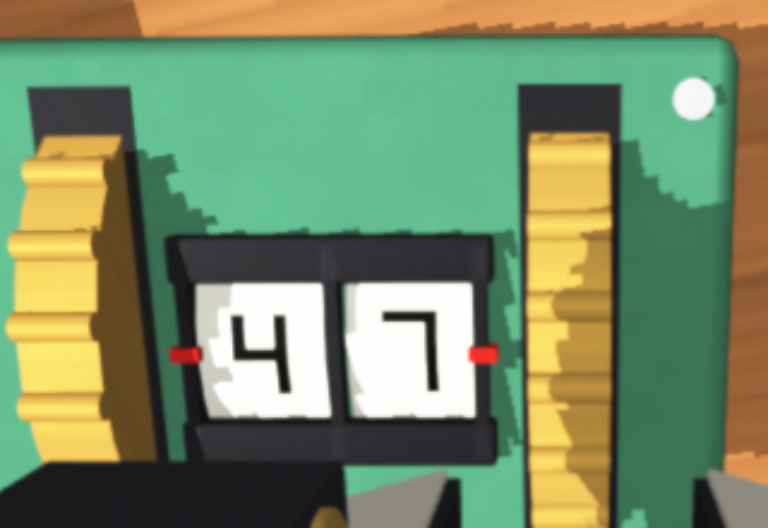

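```bash
python3 - <<'E'
from h import *
z=np.load('w2.npz',allow_pickle=True); im,d,cal=z['im'],z['d'],z['cal'].item()
rr,cc=np.nonzero(d>0); W=np.full(d.shape+(3,),np.nan); W[rr,cc]=world(cal,np.c_[rr,cc],d[rr,cc])
Z=W[...,2]; reg=np.zeros(Z.shape,bool); reg[90:195,280:385]=1
P=W[reg&(Z>.078)&(Z<.092)]; print('knob top',cv2.minEnclosingCircle((P[:,:2]*1000).astype(np.float32)),np.median(P[:,2]),len(P),P[:,:2].mean(0))
hsv=cv2.cvtColor(im,cv2.COLOR_RGB2HSV)
P=W[reg&(Z>.042)&(Z<.058)]; print('block',cv2.minAreaRect((P[:,:2]*1000).astype(np.float32)),np.median(P[:,2]))
z=np.load('w3.npz',allow_pickle=True); im,d,cal=z['im'],z['d'],z['cal'].item()
rr,cc=np.nonzero(d>0); W=np.full(d.shape+(3,),np.nan); W[rr,cc]=world(cal,np.c_[rr,cc],d[rr,cc])
Z=W[...,2];reg=np.zeros(Z.shape,bool); reg[60:190,280:365]=1
P=W[reg&(Z>.040)&(Z<.050)]; print('clamp block',cv2.minAreaRect((P[:,:2]*1000).astype(np.float32)))
P=W[reg&(Z>.002)&(Z<.018)]; print('clamp foot',cv2.minAreaRect((P[:,:2]*1000).astype(np.float32)))
P=W[reg&(Z>.13)]; print('ball',P.mean(0),P.max(0),P.min(0))
shift([.50,-.30,.20],0.05)
print(robot.observe()['qpos'])
E
```

```text
knob top ((501.01318359375, -298.8226318359375), 27.441837310791016) 0.08393079261696372 2452 [ 0.50128959 -0.29921132]
block ((501.07330322265625, -299.39373779296875), (92.6023941040039, 91.27637481689453), 3.713994026184082) 0.04929523582336974
clamp block ((540.08251953125, 18.115983963012695), (85.35692596435547, 58.25443649291992), 4.117090702056885)
clamp foot ((531.2845458984375, 17.206844329833984), (128.4940185546875, 83.88671112060547), 4.319695472717285)
ball [0.4925801  0.01491975 0.15190295] [0.50632333 0.02904221 0.15787435] [4.77253950e-01 1.57315136e-04 1.40696318e-01]
now [0.4645 0.2575 0.1593] [ 3.1405e+00  1.3000e-03 -1.9330e-01] t 16.475
tx 0.1420 ty 0.5403 tz -0.0407 yaw -0.2433
[ 3.61985250e-01  4.17566624e-01  1.60704764e+00 -2.54233425e-04
  1.11864701e+00  2.12621771e+00]
```

Emit:
{"op": "apply_moves", "data": {"plan": [{"tx":0,"ty":0,"tz":-0.041,"yaw":0,"grip":0.52},{"tx":0.143,"ty":0.539,"tz":-0.041,"yaw":-0.258,"grip":0.52},{"tx":0.143,"ty":0.539,"tz":-0.041,"yaw":-0.258,"grip":0.52},{"tx":0.143,"ty":0.539,"tz":-0.041,"yaw":-0.258,"grip":0.52},{"tx":0.143,"ty":0.539,"tz":-0.041,"yaw":-0.258,"grip":0.52},{"tx":0.143,"ty":0.539,"tz":-0.041,"yaw":-0.258,"grip":0.52},{"tx":0.143,"ty":0.539,"tz":-0.041,"yaw":-0.258,"grip":0.52},{"tx":0.143,"ty":0.539,"tz":-0.041,"yaw":-0.258,"grip":0.52}]}}

```text
time: 17.48
tool_pos: [0.4929, -0.1747, 0.2001]
tool_rot: [-3.141, 0.002, 0.064]
contact_force: [0.7, 0.0, 0.2]
opening: 0.0694
```

```bash
python3 - <<'E'
from h import *
shift([.5011,-.299,.20],0.065)
E
```

```text
now [ 0.4929 -0.1747  0.2001] [-3.1407e+00  1.5000e-03  6.4300e-02] t 17.475
tx 0.0002 ty 0.1246 tz 0.0001 yaw -0.0007
```

Emit:
{"op": "apply_moves", "data": {"plan": [{"tx":0,"ty":0.124,"tz":0,"yaw":0,"grip":0.52},{"tx":0,"ty":0.124,"tz":0,"yaw":0,"grip":0.52},{"tx":0,"ty":0.124,"tz":0.04,"yaw":0,"grip":0.52},{"tx":0,"ty":0.124,"tz":0.06,"yaw":0,"grip":0.52},{"tx":0,"ty":0.124,"tz":0.06,"yaw":0,"grip":0.52}]}}

```text
time: 18.1
tool_pos: [0.5, -0.2957, 0.1384]
tool_rot: [-3.138, 0.004, 0.064]
contact_force: [-0.2, 0.2, 0.0]
opening: 0.0697
```

```bash
python3 - <<'E'
from h import *
shift([.5011,-.299,.056],0.065)
im,d=robot.read_camera('wrist'); save(im,'w13')
E
```

```text
now [ 0.5    -0.2957  0.1384] [-3.1378  0.0045  0.0641] t 18.1
tx 0.0008 ty 0.0033 tz 0.0824 yaw -0.0009
```

View pics/w13.png

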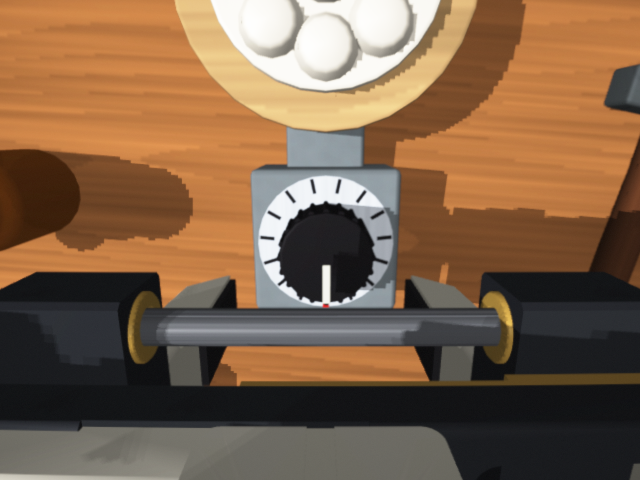

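```bash
python3 - <<'E'
from h import *
shift([.5011,-.299,.056],0.065)
E
```

```text
now [ 0.501  -0.2961  0.1401] [-3.1399e+00  2.1000e-03  6.4500e-02] t 18.15
tx -0.0000 ty 0.0029 tz 0.0841 yaw -0.0005
```

Descend and grip; then turn.

Emit:
{"op": "apply_moves", "data": {"plan": [{"tx":0,"ty":0.003,"tz":0.05,"yaw":0,"grip":0.52},{"tx":0,"ty":0.003,"tz":0.083,"yaw":0,"grip":0.52},{"tx":0,"ty":0.003,"tz":0.083,"yaw":0,"grip":0.52},{"tx":0,"ty":0.003,"tz":0.083,"yaw":0,"grip":-0.3},{"tx":0,"ty":0.003,"tz":0.083,"yaw":0,"grip":-0.3},{"tx":0,"ty":0.003,"tz":0.083,"yaw":0,"grip":-0.3},{"tx":0,"ty":0.003,"tz":0.083,"yaw":0,"grip":-0.3}], "force": 25}}

```text
time: 19.02
tool_pos: [0.5025, -0.2985, 0.0602]
tool_rot: [-3.142, -0.002, 0.065]
contact_force: [0.4, 5.2, 6.0]
opening: 0.0519
```

```bash
python3 - <<'E'
from h import *
shift([.5011,-.299,.056],0.065)
o=robot.observe();print(o['contact_force'],o['torque'],o['opening'],o['qpos'][5])
E
```

```text
now [ 0.5025 -0.2985  0.0602] [-3.1416e+00 -2.1000e-03  6.4700e-02] t 19.025
tx -0.0014 ty 0.0004 tz 0.0042 yaw -0.0003
[0.36137059 5.16273169 5.95467254] [ 1.03374945 -0.01835713 -0.02852076] 0.05194880974789846 0.8371109204828217
```

Emit:
{"op": "apply_moves", "data": {"plan": [{"tx":0,"ty":0,"tz":0,"yaw":0.16,"grip":-0.3},{"tx":0,"ty":0,"tz":0,"yaw":0.32,"grip":-0.3},{"tx":0,"ty":0,"tz":0,"yaw":0.48,"grip":-0.3},{"tx":0,"ty":0,"tz":0,"yaw":0.64,"grip":-0.3},{"tx":0,"ty":0,"tz":0,"yaw":0.8,"grip":-0.3},{"tx":0,"ty":0,"tz":0,"yaw":0.96,"grip":-0.3},{"tx":0,"ty":0,"tz":0,"yaw":1.12,"grip":-0.3},{"tx":0,"ty":0,"tz":0,"yaw":1.257,"grip":-0.3}]}}

```text
time: 20.02
tool_pos: [0.502, -0.2993, 0.0602]
tool_rot: [-3.141, -0.001, -1.197]
contact_force: [-2.8, 1.7, 4.9]
opening: 0.0516
```

```bash
python3 - <<'E'
from h import *
shift([.5011,-.299,.060],0.065-1.257)
o=robot.observe();print(o['contact_force'],o['torque'],o['opening'],o['qpos'])
im,d=robot.read_camera('wrist'); save(im,'w14')
im,d=robot.read_camera('scene'); save(cv2.resize(im[280:400,200:320],None,fx=5,fy=5),'s14')
E
```

```text
now [ 0.502  -0.2993  0.0602] [-3.1407e+00 -1.4000e-03 -1.1968e+00] t 20.025
tx -0.0006 ty 0.0007 tz 0.0002 yaw -0.0048
[-2.77151831  1.74539497  4.90245616] [0.4642132  0.41054613 0.05411448] 0.051633628439458776 [-6.68751320e-01  6.21782625e-01  1.56081646e+00  4.79429503e-05
  9.57349413e-01  2.09883295e+00]
```

View pics/w14.png

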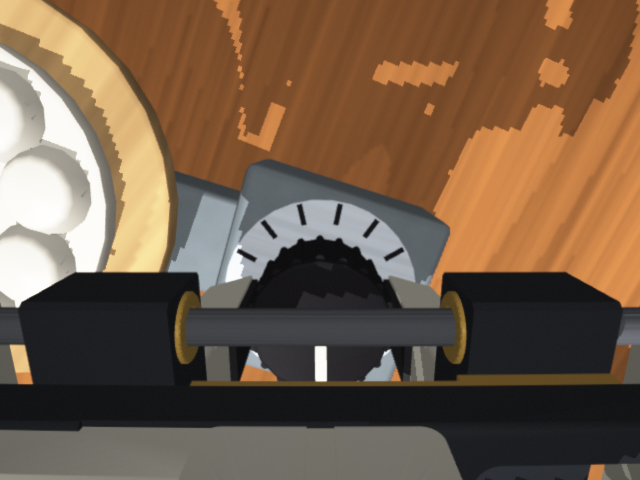

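View pics/s14.png

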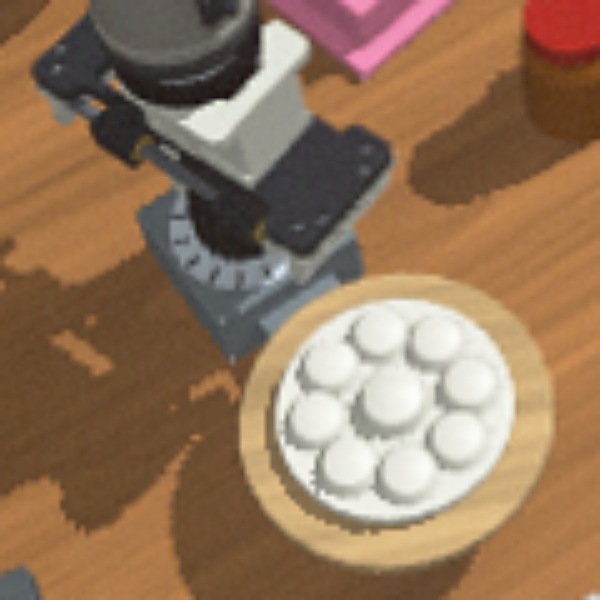

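Emit:
{"op": "apply_moves", "data": {"plan": [{"tx":0,"ty":0,"tz":0,"yaw":0,"grip":-0.3},{"tx":0,"ty":0,"tz":0,"yaw":0,"grip":0.4},{"tx":0,"ty":0,"tz":0,"yaw":0,"grip":0.4},{"tx":0,"ty":0,"tz":0,"yaw":0,"grip":0.4},{"tx":0,"ty":0,"tz":-0.04,"yaw":0,"grip":0.4},{"tx":-0.05,"ty":0,"tz":-0.1,"yaw":0,"grip":0.4},{"tx":-0.05,"ty":0,"tz":-0.16,"yaw":0,"grip":0.4},{"tx":-0.05,"ty":0,"tz":-0.16,"yaw":0,"grip":0.4}]}}

```text
time: 21.12
tool_pos: [0.4848, -0.2534, 0.2231]
tool_rot: [-3.137, -0.008, -1.191]
contact_force: [0.2, -0.2, -0.5]
opening: 0.0643
```

```bash
python3 - <<'E'
from h import *
im,d=robot.read_camera('wrist'); save(im,'w15')
shift([.42,.010,.25],0.07)
E
```

```text
now [ 0.4844 -0.2533  0.222 ] [-3.138  -0.0058 -1.1917] t 21.175
tx -0.2684 ty -0.0376 tz -0.0280 yaw -1.2617
```

View pics/w15.png

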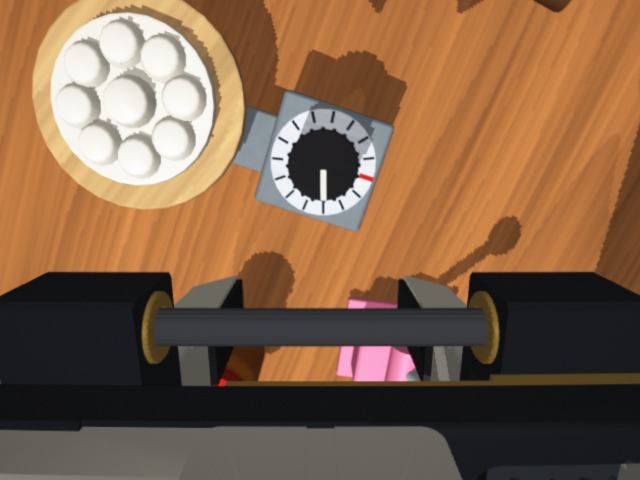

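Emit:
{"op": "apply_moves", "data": {"plan": [{"tx":-0.26,"ty":-0.061,"tz":0,"yaw":-1.265,"grip":-1},{"tx":-0.26,"ty":-0.061,"tz":0,"yaw":-1.265,"grip":-1},{"tx":-0.26,"ty":-0.061,"tz":0,"yaw":-1.265,"grip":-1},{"tx":-0.26,"ty":-0.061,"tz":0,"yaw":-1.265,"grip":-1},{"tx":-0.26,"ty":-0.061,"tz":0,"yaw":-1.265,"grip":-1},{"tx":-0.26,"ty":-0.061,"tz":0,"yaw":-1.265,"grip":-1},{"tx":-0.26,"ty":-0.061,"tz":0,"yaw":-1.265,"grip":-1},{"tx":-0.26,"ty":-0.061,"tz":0,"yaw":-1.265,"grip":-1}]}}

```text
time: 22.18
tool_pos: [0.4433, 0.0113, 0.2169]
tool_rot: [-3.141, 0.003, 0.071]
contact_force: [-0.6, -0.0, -0.4]
opening: 0.0001
```

```bash
python3 - <<'E'
from h import *
im,d=robot.read_camera('wrist'); save(im,'w16')
shift([.4452,.011,.13],0.073)
E
```

```text
now [0.4434 0.0112 0.2171] [-3.1412e+00  2.1000e-03  6.9500e-02] t 22.225
tx 0.0018 ty 0.0004 tz 0.0871 yaw -0.0035
```

View pics/w16.png

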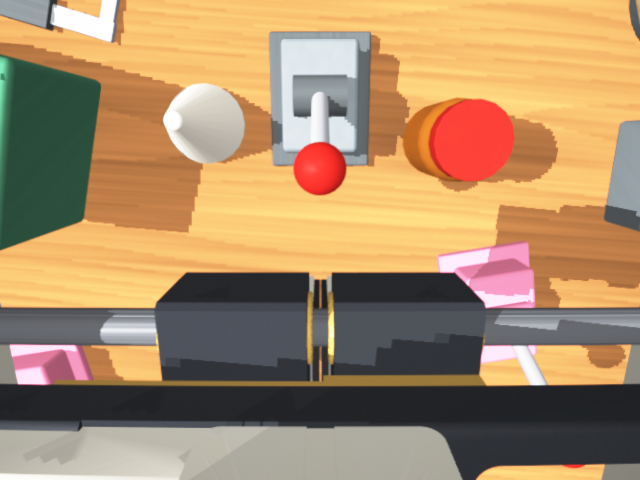

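Emit:
{"op": "apply_moves", "data": {"plan": [{"tx":0.002,"ty":0,"tz":0.06,"yaw":0,"grip":-1},{"tx":0.002,"ty":0,"tz":0.087,"yaw":0,"grip":-1},{"tx":0.002,"ty":0,"tz":0.087,"yaw":0,"grip":-1},{"tx":0.02,"ty":0,"tz":0.087,"yaw":0,"grip":-1},{"tx":0.04,"ty":0,"tz":0.087,"yaw":0,"grip":-1},{"tx":0.06,"ty":0,"tz":0.087,"yaw":0,"grip":-1},{"tx":0.08,"ty":0,"tz":0.087,"yaw":0,"grip":-1},{"tx":0.09,"ty":0,"tz":0.087,"yaw":0,"grip":-1}]}}

```text
time: 23.22
tool_pos: [0.5346, 0.0178, 0.1324]
tool_rot: [3.141, -0.001, 0.072]
contact_force: [-2.5, -0.0, 1.7]
opening: 0.0004
```

Emit:
{"op": "apply_moves", "data": {"plan": [{"tx":0.01,"ty":0,"tz":0,"yaw":0,"grip":-1},{"tx":0.02,"ty":0,"tz":0,"yaw":0,"grip":-1},{"tx":0.028,"ty":0,"tz":0,"yaw":0,"grip":-1},{"tx":0.028,"ty":0,"tz":0,"yaw":0,"grip":-1}]}}

```text
time: 23.72
tool_pos: [0.5621, 0.0199, 0.1311]
tool_rot: [3.142, -0.001, 0.073]
contact_force: [-0.0, 0.7, -0.5]
opening: 0.0006
```

```bash
python3 - <<'E'
from h import *
im,d=robot.read_camera('wrist'); save(im,'w17')
e=np.array([np.cos(.073),np.sin(.073)]); o=robot.observe(); print('along',(np.array(o['tool_pos'])[:2]-[.540,.018])@e,o['contact_force'])
im,d=robot.read_camera('scene'); save(cv2.resize(im[210:330,280:400],None,fx=5,fy=5),'s17')
E
```

```text
along 0.022122218825861364 [ 0.16168466 -0.21771664  0.31698079]
```

View pics/w17.png

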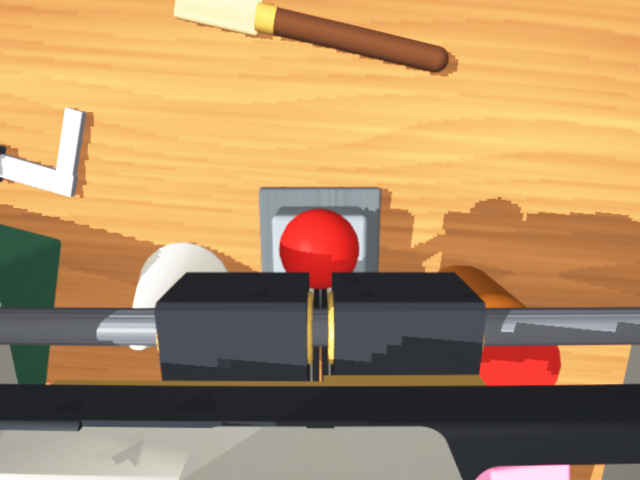

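View pics/s17.png

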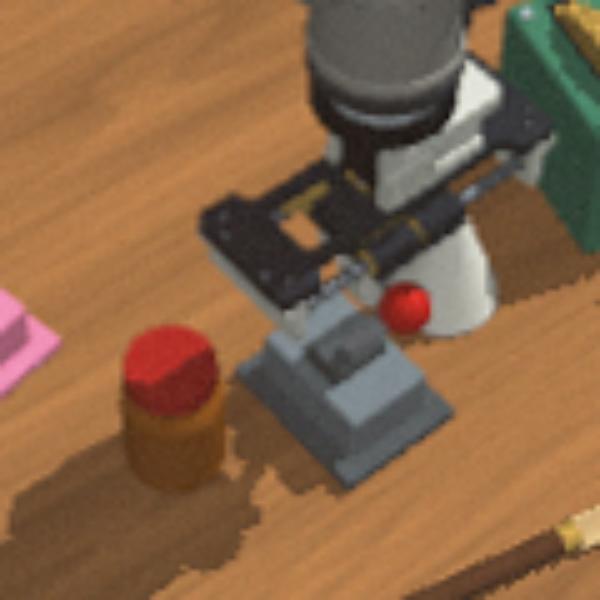

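Emit:
{"op": "apply_moves", "data": {"plan": [{"tx":0.003,"ty":0,"tz":0,"yaw":0,"grip":-1},{"tx":0.006,"ty":0,"tz":0,"yaw":0,"grip":-1},{"tx":0.006,"ty":0,"tz":0,"yaw":0,"grip":-1}]}}

```text
time: 24.2
tool_pos: [0.563, 0.02, 0.1312]
tool_rot: [3.142, 0.01, 0.073]
contact_force: [-18.3, -2.6, 9.3]
opening: 0.0002
```

Emit:
{"op": "apply_moves", "data": {"plan": [{"tx":-0.02,"ty":0,"tz":0,"yaw":0,"grip":-1},{"tx":-0.04,"ty":0,"tz":0,"yaw":0,"grip":-1},{"tx":-0.09,"ty":0,"tz":-0.03,"yaw":0,"grip":-1},{"tx":-0.13,"ty":0,"tz":-0.09,"yaw":0,"grip":-1},{"tx":-0.13,"ty":0,"tz":-0.15,"yaw":0,"grip":-1},{"tx":-0.13,"ty":0,"tz":-0.19,"yaw":0,"grip":-0.5},{"tx":-0.13,"ty":0,"tz":-0.19,"yaw":0,"grip":-0.5},{"tx":-0.13,"ty":0,"tz":-0.19,"yaw":0,"grip":-0.5}]}}

```text
time: 25.2
tool_pos: [0.4376, 0.0109, 0.3208]
tool_rot: [3.142, 0.0, 0.073]
contact_force: [0.5, 0.8, -0.6]
opening: 0.0217
```

```bash
python3 - <<'E'
from h import *
im,d=robot.read_camera('wrist'); save(im,'w18'); cal=robot.get_calibration('wrist')
hsv=cv2.cvtColor(im,cv2.COLOR_RGB2HSV)
rr,cc=np.nonzero(d>0); W=np.full(d.shape+(3,),np.nan); W[rr,cc]=world(cal,np.c_[rr,cc],d[rr,cc])
m=((hsv[...,0]<5)|(hsv[...,0]>175))&(hsv[...,1]>180)&(W[...,2]>.12)
n,lab,st,ce=cv2.connectedComponentsWithStats(m.astype(np.uint8))
for i in range(1,n):
    if st[i,4]>30:
        # sphere fit
        Q=W[lab==i]; A=np.c_[2*Q,np.ones(len(Q))]; s=np.linalg.lstsq(A,(Q**2).sum(1),rcond=None)[0]
        print(ce[i],st[i,4],s[:3],np.sqrt(s[3]+s[:3]@s[:3]))
        k=s[:3]-[.540,.018,.055]; print('angle',np.arctan2(k[0]*np.cos(.073)+k[1]*np.sin(.073),k[2])+.5)
im,d=robot.read_camera('scene'); save(im,'s18'); print(robot.observe()['time'],robot.observe()['contact_force'])
E
```

```text
[319.25236593  22.98817035] 1268 [0.58696506 0.02195566 0.14164932] 0.014257492876978212
angle 0.9981470790948137
25.3 [-0.82545256 -0.53694804  0.06562113]
```

View pics/w18.png

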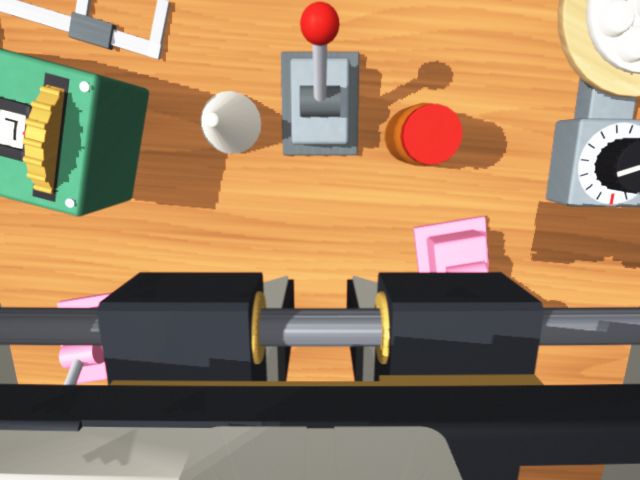

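View pics/s18.png

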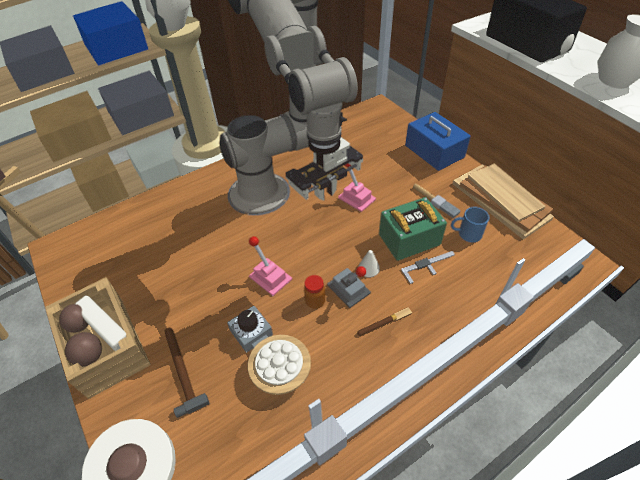

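```bash
python3 -c "
from cell import robot
print(robot.hand_in())"
```

```text
the job is handed in; nothing more can be done
None
```

The measuring bridge is set up as asked, and I handed the job in at about 25 s of the 72 s allowed. The order was tens wheel, units wheel, index knob, then clamp lever.

- **Counter:** it reads 47. The 4 is centred on the red marks. The 7 sits about 0.03 of a digit past centre, and I left it there.
- **Knob:** I turned it 1.257 rad clockwise. After release, the white line stood about 73° from the red tick, against 72° for three clicks.
- **Clamp lever:** I pushed it over until the end stop pushed back at about 18 N. A fit to the red ball afterwards gave 0.998 rad, against 1.0 for fully clamped.
- **Loose things:** they look unmoved in the last scene picture, and I did not touch the pink look-alike clamps. The arm is clear of everything and the last force reading was about zero.

Two readings during the work were off from plan, and neither upset the result. The fingers sat about 3 mm higher on the knob than commanded. Before the last turn of the units wheel, the fingertips dipped to about 1 mm above the window frame without touching it.

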